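# Plug the receiver card into the garage-door opener and clamp it

## Task

The garage-door opener's control box is missing its receiver card. Take the card with the blue grip out of the wooden rack and push it upright and fully home into the black socket in the grey box, either way round, and only then swing the red-tipped clamp lever down shut over the card's shoulder. Leave the other two cards in the rack and do not tip over the jar or the white tub.

Things in the scene. Friction and masses are not known exactly. Their poses are not given: they have to be found in the camera images.
- card_blue: Card to plug in, in one of the rack's slots. Origin: centre of bottom edge, z up; y along its width, x across its thickness. Green blade 90 mm wide, 8 mm thick, z 0 to 34 mm; neck 50 mm wide, 8 mm thick, z 34 to 56 mm, leaving a 20 mm shoulder at each side; blue grip 50 mm wide, 14 mm thick, z 56 to 80 mm. About 80 g; both faces alike.
- card_red: Another card of the same shape, with a red grip, in the rack. Stays there.
- card_white: Another card of the same shape, with a white grip, in the rack. Stays there.
- rack: Fixed wooden card rack 164 x 112 x 38 mm (x, y, z); origin at the centre of its underside, on the bench. Three slots along its y, at x = -50, 0 and 50 mm, each 11 mm wide, 94 mm long and 28 mm deep (floor at 10 mm). A card in it shows its top 52 mm; its x and y axes are the rack's.
- slot (a point): Centre of the mouth of the black socket's slot, 40 mm above the bench. x across, y along, z up. Slot 10 mm wide, 94 mm long, 28 mm deep; white sloping lead-in, about 18 mm wide at the mouth. A brass spring in its +x wall, 15 mm down, bulging 2 mm, grips it: push of about 5 N. Fully home, the card's bottom edge is 28 mm below this point, its shoulders 6 mm and its top 52 mm above it.
- box: Fixed grey control box, an open tray 200 x 260 mm (x, y), walls 30 mm high; origin under its centre, on the bench. The black socket, 36 x 106 mm and 40 mm high, stands at x = -30, y = -30 mm in it, parallel to its y. Its other contents, along its +x side, reach 39 mm above the bench.
- lever_hinge (a point): Hinge of the clamp lever, 78 mm from the slot's centre along its +y and 10 mm above its mouth (50 mm above the bench). The hinge axis lies along the point's x; axes as for the slot.
- lever (a joint): Angle of the clamp lever (rad): 0 shut, level from its hinge towards the slot (-y), underside 1 mm above the shoulder of a card fully home; pi/2 upright; 2.1 (stop) leaning outwards (+y). Friction holds it at any angle. Steel arm 14 mm wide (x), 6 mm thick, 46 mm long from the axis; last 20 mm a red sleeve 18 mm wide, 9 mm thick, its top 6 mm above the centre line when shut.
- lever_tip (a point): Point on the lever's centre line 44 mm from the hinge axis, in the red tip; moves with the lever; its -y points along the arm away from the hinge, its z is the side that is on top when shut.
- jar: Amber glass jar with a green cap, 68 mm across, 100 mm tall; origin under its centre.
- tub: White plastic tub, 90 mm across, 75 mm tall; origin under its centre.

How it is judged (in metres and radians):
On the way, in this order (a step that is already met when the one before it is completed fails the run):
1. the blue-gripped card is upright and fully home in the slot, the lever still open (z of card_blue in the frame of slot between -0.034 and -0.0255 m and horizontal distance between card_blue and slot below 0.006 m and angle between the z axis of card_blue and the z axis of slot, either way round below 0.1 rad and value of joint lever above 0.25 rad), for 0.2 s.
2. the clamp lever is shut (value of joint lever below 0.12 rad), for 0.1 s.
At the end, for the whole second after the job is handed in: The blue-gripped card stands at rest in the socket's slot, within 2.5 mm of fully home, within 6 mm of the slot's centre and 0.1 rad of its upright, and the lever is shut over its shoulder to within 0.12 rad (z of card_blue in the frame of slot between -0.034 and -0.0255 m and horizontal distance between card_blue and slot below 0.006 m and angle between the z axis of card_blue and the z axis of slot, either way round below 0.1 rad and value of joint lever below 0.12 rad and linear speed of card_blue below 0.02 m/s); the robot touches nothing.
It fails at once if another card is taken out of its place or shoved (over 20 mm) (distance of any of card_red, card_white from where it was at the start of the episode above 0.02 m).
It fails at once if the jar or tub is tipped over (angle between any of jar, tub's own z axis and vertical above 0.7 rad).
It also fails if it takes over 54 s, if anything falls off the work surface, if the arm or the gripper's body presses on something with over 40 N, if the wrist force passes 120 N, or if a joint passes its speed limit or range.

## Robot

A 6-joint arm with a two-finger parallel gripper is mounted at the origin on the work surface. World frame = base frame: x ahead of the robot, y to its left, z up, the work surface at z = 0. Lengths are in mm, angles in rad, forces in N, time in s.
With the tool pointing down it reaches from about 275 to 750 mm from the base axis. Payload 10.2 kg.
Tool frame: the origin (TCP) lies midway between the tips of the shut fingers; the grasp point (between the pads) lies grasp_offset behind it (grasp_offset is the distance from the TCP to the grasp point, in mm); x points along the fingers, z is the direction in which the jaws open and shut, and the axes are right-handed (so a half turn about x gives the same grasp; the last joint's range is limited). The gripper opens to 85 mm and grips with 20 to 120 N. Pads are 22 mm wide; open, the fingers measure 114 mm over their backs; the gripper's body (76 mm by 85 mm) begins 54 mm behind the grasp point. The pads swing forward as they close: fully open they stand 13 mm farther back than shut.
Start: joints at [-1.343, 0.313, 1.498, -0, 1.331, -0.223], TCP at [228.724, -472.564, 231.294] pointing down, gripper open.
Joint ranges: [-2.94, 2.94], [-0.97, 2.17], [0.19, 2.56], [-1.23, 4.37], [0.02, 3.11], [-2.88, 2.88]. Speed limits (rad/s): [2.39, 2.39, 3.01, 3.14, 3.14, 3.14].

## Interface

Orientations are given as a unit quaternion [w, x, y, z].
In Python, from rig import sense, capture, calibration, finish_job, grasp_offset gives the robot as it stands.
- The arm moves only by the shell command python3 -m jog 'ROWS' [FORCE]. ROWS is JSON, a list of rows, each an object with "linear": the shift along the tool's x, y, z scaled (see below), a list of three; "rotation": the turn, a rotation vector about the tool's x, y, z scaled (see below), a list of three; "grip": the finger opening in mm, from 0 to 85.4. A call has 1 to 20 rows; each row is the pose to reach, as a shift and turn from the pose measured when the call began, along the tool's axes at that moment; what a row does not reach only later rows make up. The controller multiplies each number of a shift by 0.3 m and each number of a turn by 0.5 rad. A row lasts 1/12 s, in which the tool goes at most 41.7 mm and 7.16 degrees, less where a joint would pass 70% of its speed; a pose out of reach is approached as far as the arm can. A call with a number of a shift or a turn outside -1 to 1 is refused whole. A call with a gripper value outside its range is refused whole. The fingers move at their own pace and stop on an object; FORCE is the grip in N (left out, the last holds). Time passes only in rows, so rows that repeat a pose let the fingers close. It gives the time, the measured TCP pose, the force and the opening at its end, in the units of the state.
- sense(): the state, without advancing time (a new reading comes with each control period).
- capture(name): name is "scene" or "top" or "wrist"; returns (picture, depth): 420x560x3 uint8, red, green, blue; 420x560 float32, mm along the optical axis (not along the pixel's ray), 0 where there is no reading.
- calibration(name): a dict with "intrinsics" (3x3 intrinsics, pixels), "world_from_camera" (4x4, takes a point from camera to world coordinates). Camera axes: x right, y up, looking along -z (the intrinsics and any distortion apply to the point x, -y, -z); pixel columns grow to the right and rows downward; lengths in mm; the calibration is good to about 2 mm. A picture is of the moment at which its call begins: read the wrist's pose just before it. calibration takes no time and is no camera call; for the wrist camera it gives the pose at the moment of the call.
- finish_job(): hands the job in, once; it reports no verdict.
The state is a dict: "time_s": time; "joints": joint angles; "dq": joint speeds; "tau": joint torques, N m; "eef_pos": TCP position; "ee_rot": TCP orientation; "force": force on the tool from outside, world axes, zero at the start; "wrist_torque": the same for the moment, N m; "grip_width": opening from 0.0 (shut) to 1.0 (fully open).
Only numpy, scipy, OpenCV 4.12 (cv2) and the standard library are available. Lean on these libraries where they do the work, as an engineer would, in place of code of your own. Each camera call takes 0.05 s, during which the arm holds its last target.

## Working session

There is one attempt and no reset: what is moved stays moved. The work goes in short steps, Python scripts to look and compute and a shell command to move; the robot and the scene stay as the last step left them, time stands still between calls to the robot, and variables do not carry over. Pictures are saved under pics/ and viewed, and the job is handed in when it is done.

```bash
ls; mkdir -p pics
python3 - <<'E'
from rig import *
import cv2,numpy as np
print(sense(),grasp_offset if not callable(grasp_offset) else grasp_offset())
for n in ("scene","top","wrist"):
    c=calibration(n);p,d=capture(n)
    print(n,np.round(c["intrinsics"],1).tolist(),np.round(c["world_from_camera"],3).tolist(),{k:v for k,v in c.items() if k not in("intrinsics","world_from_camera")})
    cv2.imwrite(f"pics/{n}0.png",p[:,:,::-1]);np.save(f"pics/{n}0_d.npy",d);np.save(f"pics/{n}0_p.npy",p)
E
```

```text
pics
{'time_s': 0.0, 'joints': array([-1.34342293e+00,  3.13476193e-01,  1.49844034e+00,  1.98474752e-05,
        1.33100271e+00, -2.23390394e-01]), 'dq': array([ 9.48985183e-04,  1.72180931e-03,  7.43665390e-04, -5.23667445e-04,
        2.24031357e-04, -3.59283838e-05]), 'tau': array([-1.18155749e-03, -4.12270439e+01, -2.59742814e+01, -2.34038289e-04,
        4.19832679e-03, -9.98106600e-06]), 'eef_pos': array([ 228.65662235, -472.30427218,  230.72044924]), 'ee_rot': array([ 0.59876521,  0.37595226,  0.5994202 , -0.37528063]), 'force': array([-0.19398659, -0.15226456,  1.24634469]), 'wrist_torque': array([-0.0323007 ,  0.02734643, -0.01082616]), 'grip_width': 0.9996910348003043} 18.700000000000003
scene [[535.3, 0.0, 281.3], [0.0, 535.3, 208.1], [0.0, 0.0, 1.0]] [[-0.817, -0.452, 0.359, 1013.428], [0.577, -0.642, 0.504, 679.254], [0.003, 0.619, 0.785, 1091.435], [0.0, 0.0, 0.0, 1.0]] {}
top [[471.2, 0.0, 287.3], [0.0, 471.2, 214.1], [0.0, 0.0, 1.0]] [[-0.008, 0.997, -0.073, 428.302], [-1.0, -0.007, 0.011, 7.241], [0.011, 0.073, 0.997, 1497.665], [0.0, 0.0, 0.0, 1.0]] {}
wrist [[353.5, 0.0, 279.8], [0.0, 353.5, 209.8], [0.0, 0.0, 1.0]] [[0.436, 0.85, 0.296, 304.537], [-0.9, 0.413, 0.142, -435.587], [-0.001, -0.328, 0.945, 373.74], [0.0, 0.0, 0.0, 1.0]] {}
```

View pics/scene0.png

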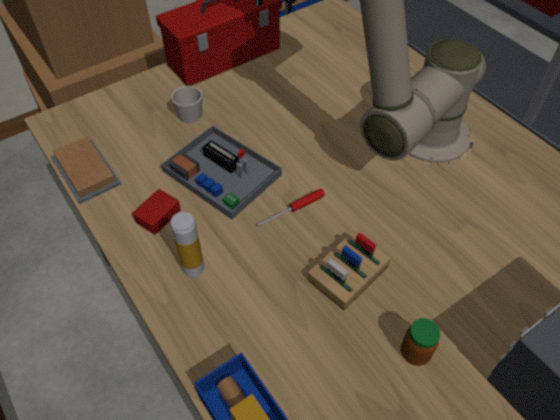

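View pics/top0.png

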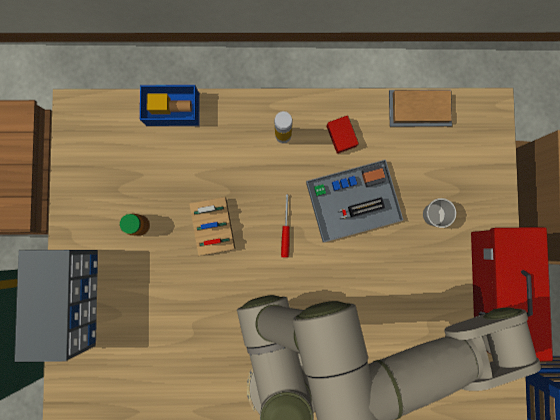

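View pics/wrist0.png

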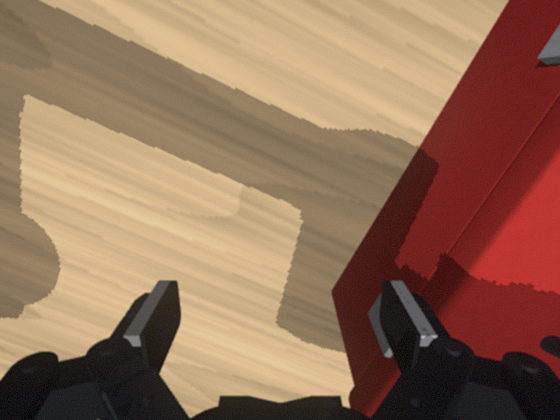

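Scene view: rack at (350,270) with the blue grip in the middle at (351,256), box at (222,168). Top view: blue grip at (210,226), black socket at (367,208), red lever tip at (343,213). The wrist view shows only the toolbox.

```bash
cat > h.py <<'E'
import numpy as np,cv2
from rig import *
from scipy.spatial.transform import Rotation as R
def ray(c,u,v):
    K=c["intrinsics"];T=c["world_from_camera"]
    q=np.linalg.inv(np.array(K))@np.array([u,v,1.]);d=np.array([q[0],-q[1],-q[2]])
    T=np.array(T);return T[:3,3],T[:3,:3]@d   # unit depth
def onplane(c,u,v,z):
    o,d=ray(c,u,v);return o+d*(z-o[2])/d[2]
def atdepth(c,u,v,dep):
    o,d=ray(c,u,v);return o+d*dep
def tri(rs):
    A=np.zeros((3,3));b=np.zeros(3)
    for o,d in rs:
        d=d/np.linalg.norm(d);P=np.eye(3)-np.outer(d,d);A+=P;b+=P@o
    x=np.linalg.solve(A,b);return x,[np.linalg.norm((np.eye(3)-np.outer(d,d)/(d@d))@(x-o)) for o,d in rs]
def cloud(c,d,step=1):
    K=np.array(c["intrinsics"]);T=np.array(c["world_from_camera"]);v,u=np.mgrid[:d.shape[0],:d.shape[1]]
    X=np.stack([(u-K[0,2])/K[0,0]*d,-(v-K[1,2])/K[1,1]*d,-d],-1)
    return X@T[:3,:3].T+T[:3,3]
def rot(s=None):
    s=s or sense();w,x,y,z=s["ee_rot"];return R.from_quat([x,y,z,w])
def rel(target_p,target_R,s=None):
    """scaled shift/turn from present pose"""
    s=s or sense();r=rot(s)
    return r.inv().apply(np.array(target_p)-s["eef_pos"])/300,(r.inv()*target_R).as_rotvec()/.5
E
python3 - <<'E'
from h import *
for n in("top","scene"):
    c=calibration(n);p=np.load(f"pics/{n}0_p.npy");d=np.load(f"pics/{n}0_d.npy");W=cloud(c,d)
    hsv=cv2.cvtColor(p,cv2.COLOR_RGB2HSV)
    m={"blue":(hsv[...,0]>105)&(hsv[...,0]<130)&(hsv[...,1]>150)&(hsv[...,2]>60),"red":((hsv[...,0]<8)|(hsv[...,0]>172))&(hsv[...,1]>170)&(hsv[...,2]>90),"green":(hsv[...,0]>50)&(hsv[...,0]<85)&(hsv[...,1]>120)}
    for k,mm in m.items():
        nn,l,st,ce=cv2.connectedComponentsWithStats(mm.astype(np.uint8))
        for i in range(1,nn):
            if 6<st[i,4]<1500:
                print(n,k,np.round(ce[i],1),st[i,4],np.round(np.median(W[l==i],0)))
p=np.load("pics/top0_p.npy");cv2.imwrite("pics/topbox.png",cv2.resize(p[150:260,170:420,::-1],None,fx=3,fy=3,interpolation=cv2.INTER_CUBIC))
p=np.load("pics/scene0_p.npy");cv2.imwrite("pics/scenebox.png",cv2.resize(p[120:220,150:290,::-1],None,fx=5,fy=5,interpolation=cv2.INTER_CUBIC))
E
```

```text
top blue [173.6 104.9] 695 [871. 340.   9.]
top blue [158.5  91.8] 8 [930. 398.  22.]
top blue [352.3 180.5] 60 [ 641. -214.   30.]
top blue [344.  182.8] 62 [ 633. -188.   31.]
top blue [335.7 184.9] 59 [ 626. -162.   30.]
top blue [209.  225.2] 67 [501. 226.  90.]
top blue [ 80.6 290.4] 28 [311. 587. 126.]
top blue [ 70.3 316. ] 32 [251. 587. 189.]
top blue [ 88.4 332.2] 28 [185. 587.  64.]
top blue [548.5 370.3] 69 [  -85. -1099.  -501.]
top blue [555.6 399.2] 206 [-114. -980. -242.]
top red [342.3 133.2] 697 [ 788. -183.   45.]
top red [343.8 212.2] 16 [ 536. -177.   97.]
top red [284.8 241.5] 225 [449.  -1.  24.]
top red [487.9 238.5] 38 [ 455. -591.  131.]
top red [211.7 241.5] 71 [450. 218.  90.]
top red [485.1 295.6] 124 [ 288. -591.   96.]
top green [319.5 189.8] 82 [ 612. -112.   25.]
top green [219.  207.9] 14 [556. 202.  45.]
top green [195.7 212.4] 7 [543. 273.  45.]
top green [129.6 223.4] 313 [508. 458. 101.]
top green [222.2 223.8] 12 [506. 191.  45.]
top green [198.3 228.4] 7 [494. 265.  44.]
top green [224.8 239.6] 13 [457. 183.  43.]
top green [  8.5 273.6] 51 [ 34
[... 1901 characters left out ...]
 96.]
scene red [188.6  49. ] 88 [ 454. -587.  136.]
scene red [186.6  65.2] 9 [ 468. -587.   77.]
scene red [188.7  73.7] 10 [ 465. -587.   46.]
scene red [241.3 152.3] 28 [ 534. -173.   93.]
scene red [307.2 199.3] 292 [452.   7.  21.]
scene red [155.3 207.4] 843 [ 790. -177.   42.]
scene red [366.3 240.9] 110 [450. 223.  88.]
scene green [231.1 200.8] 126 [ 617. -102.   20.]
scene green [358.5 247.2] 13 [455. 208.  49.]
scene green [344.5 259.5] 13 [505. 218.  48.]
scene green [355.1 268.3] 7 [500. 249.  48.]
scene green [326.4 270.6] 8 [556. 217.  44.]
scene green [331.4 273.9] 8 [553. 230.  49.]
scene green [342.4 282.8] 10 [548. 262.  47.]
scene green [424.3 332.6] 649 [509. 465.  98.]
```

View pics/topbox.png

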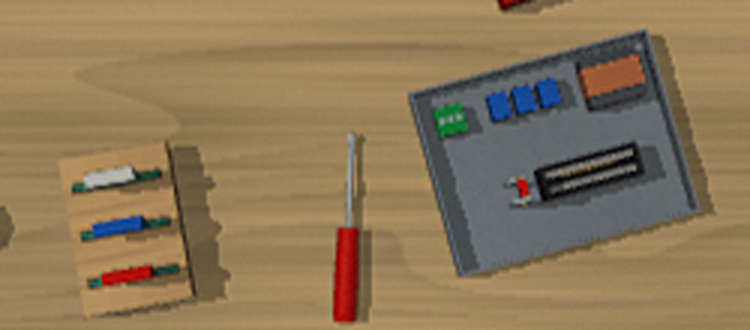

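View pics/scenebox.png

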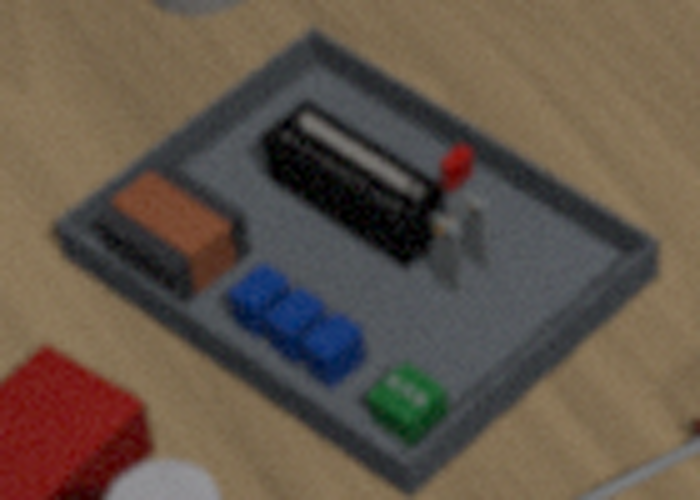

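Lever stands roughly upright at the socket's +y end (tip near 536,-177,97). Now I'll work out the coarse axes and a viewing pose above the socket.

```bash
cat >> h.py <<'E'
def down(yaw):
    """tool x down, tool z along (cos yaw, sin yaw)"""
    z=np.array([np.cos(yaw),np.sin(yaw),0]);x=np.array([0,0,-1.]);return R.from_matrix(np.stack([x,np.cross(z,x),z],1))
E
python3 - <<'E'
from h import *
np.set_printoptions(precision=3,suppress=True)
c=calibration("top")
a=onplane(c,170+540/3,150+182/3,40);b=onplane(c,170+638/3,150+150/3,40)
print("socket ends",a,b,(a+b)/2,np.degrees(np.arctan2(-(a-b)[0],(a-b)[1])))
print(rot().as_matrix());m=(a+b)/2
for y in (18,198):
    print(y,rel([m[0],m[1],230],down(np.radians(y))))
E
```

```text
socket ends [ 544.548 -203.954   40.   ] [ 577.143 -306.469   40.   ] [ 560.846 -255.212   40.   ] 17.638111209526986
[[-0.     0.9    0.436]
 [ 0.001  0.436 -0.9  ]
 [-1.     0.    -0.001]]
18 (array([ 0.003,  1.312, -0.169]), array([-2.868, -0.001, -0.002]))
198 (array([ 0.003,  1.312, -0.169]), array([ 3.415, -0.002,  0.001]))
```

```bash
python3 -m jog '[{"linear":[0,0.7,-0.1],"rotation":[-1,0,0],"grip":85},{"linear":[0,0.7,-0.1],"rotation":[-1,0,0],"grip":85},{"linear":[0,0.7,-0.1],"rotation":[-1,0,0],"grip":85},{"linear":[0,0.7,-0.1],"rotation":[-1,0,0],"grip":85},{"linear":[0,0.7,-0.1],"rotation":[-1,0,0],"grip":85},{"linear":[0,0.7,-0.1],"rotation":[-1,0,0],"grip":85}]'
python3 - <<'E'
from h import *
np.set_printoptions(precision=3,suppress=True)
print(rel([561,-255,230],down(np.radians(18))),sense()["time_s"])
E
```

```text
time_s: 0.65
eef_pos: [408.7, -349.9, 230.8]
ee_rot: [0.674, 0.215, 0.674, -0.213]
force: [0.5, -0.7, 0.6]
grip_width: 0.994
(array([0.004, 0.551, 0.233]), array([-1.857,  0.001, -0.005])) 0.65
```

```bash
python3 -m jog '[{"linear":[0,0.4,0.2],"rotation":[-1,0,0],"grip":70},{"linear":[0,0.4,0.2],"rotation":[-1,0,0],"grip":70},{"linear":[0,0.4,0.2],"rotation":[-1,0,0],"grip":70},{"linear":[0,0.4,0.2],"rotation":[-1,0,0],"grip":70},{"linear":[0,0.4,0.2],"rotation":[-1,0,0],"grip":70}]'
python3 - <<'E'
from h import *
np.set_printoptions(precision=3,suppress=True)
print(rel([561,-255,230],down(np.radians(18))),sense()["time_s"])
E
```

```text
time_s: 1.07
eef_pos: [529.1, -284.3, 230.2]
ee_rot: [0.706, 0.038, 0.706, -0.036]
force: [-0.4, -0.3, -1.0]
grip_width: 0.822
(array([0.001, 0.108, 0.096]), array([-0.838,  0.002, -0.006])) 1.0667
```

```bash
python3 -m jog '[{"linear":[0,0.1,0.1],"rotation":[-0.84,0,0],"grip":40},{"linear":[0,0.1,0.1],"rotation":[-0.84,0,0],"grip":40},{"linear":[0,0.1,0.1],"rotation":[-0.84,0,0],"grip":40},{"linear":[0,0.1,0.1],"rotation":[-0.84,0,0],"grip":40},{"linear":[0,0.1,0.1],"rotation":[-0.84,0,0],"grip":40},{"linear":[0,0.1,0.1],"rotation":[-0.84,0,0],"grip":40}]'
python3 - <<'E'
from h import *
np.set_printoptions(precision=3,suppress=True)
s=sense();c=calibration("wrist");p,d=capture("wrist");print(s["eef_pos"],s["time_s"])
np.savez("pics/w1.npz",p=p,d=d,K=c["intrinsics"],T=c["world_from_camera"],e=s["eef_pos"])
cv2.imwrite("pics/w1.png",p[:,:,::-1])
E
```

```text
time_s: 1.57
eef_pos: [561.5, -258.2, 230.2]
ee_rot: [0.699, -0.108, 0.698, 0.111]
force: [-0.1, -0.2, 0.7]
grip_width: 0.465
[ 561.477 -258.231  230.168] 1.5667
```

View pics/w1.png

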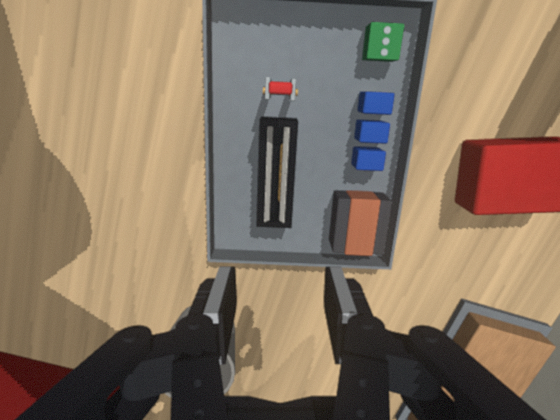

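The wrist view shows the socket from (262,118) to (291,227), two pale lead-in strips, the lever's red tip at (281,89) above it and its hinge brackets.

Run:
```python
from h import *
np.set_printoptions(precision=1,suppress=True)
f=np.load("pics/w1.npz");p,d=f["p"],f["d"];c={"intrinsics":f["K"],"world_from_camera":f["T"]}
cv2.imwrite("pics/w1z.png",cv2.resize(p[60:240,215:345,::-1],None,fx=3.3,fy=3.3,interpolation=cv2.INTER_CUBIC))
W=cloud(c,d);hsv=cv2.cvtColor(p,cv2.COLOR_RGB2HSV)
m=np.zeros(d.shape,np.uint8);m[105:240,245:310]=1
dark=((p.max(2)<60)&(m>0)).astype(np.uint8)
# socket top by height
top=((W[...,2]>35)&(W[...,2]<45)&(m>0)).astype(np.uint8)
for nm,k in(("dark",dark),("top",top)):
    cs,_=cv2.findContours(k,0,2);q=max(cs,key=cv2.contourArea);r=cv2.minAreaRect(q);print(nm,r,k.sum())
    b=cv2.boxPoints(r);w=np.array([onplane(c,*x,40) for x in b]);print(b,w,w.mean(0),[np.linalg.norm(w[i]-w[i-1]) for i in range(4)])
print("z med top",np.median(W[top>0],0), "floor",W[200,230],W[300,60])
lm=((p[...,0]>140)&(hsv[...,1]<70)&(m>0)).astype(np.uint8)
n,l,st,ce=cv2.connectedComponentsWithStats(lm)
for i in range(1,n):
    if st[i,4]>40: 
        q=np.argwhere(l==i)[:,::-1].astype(np.float32);r=cv2.minAreaRect(q);print(st[i],r,W[l==i].mean(0), W[l==i][:,2].min(),W[l==i][:,2].max())
red=((hsv[...,0]<8)|(hsv[...,0]>172))&(hsv[...,1]>170)&(p[...,0]>80)
red[:,:230]=0;red[:,330:]=0;red[110:]=0
print("red",np.argwhere(red).mean(0)[::-1],red.sum(),np.median(W[red],0),np.percentile(W[red],[2,98],axis=0))
```

```text
dark ((275.4682312011719, 172.10360717773438), (37.84236145019531, 109.58516693115234), 3.012787342071533) 2502
[[253.7 225.8]
 [259.5 116.4]
 [297.2 118.4]
 [291.5 227.8]] [[ 550.6 -311.6   40. ]
 [ 525.1 -206.9   40. ]
 [ 558.5 -197.9   40. ]
 [ 587.7 -301.9   40. ]] [ 555.5 -254.6   40. ] [np.float64(38.367982671815625), np.float64(107.75137533382323), np.float64(34.6218654085505), np.float64(107.9531301447502)]
top ((275.5290222167969, 172.9488983154297), (38.68330001831055, 108.00840759277344), 3.012787342071533) 2958
[[253.4 225.9]
 [259.1 118. ]
 [297.7 120. ]
 [292.  227.9]] [[ 550.3 -311.7   40. ]
 [ 525.1 -208.4   40. ]
 [ 559.4 -199.2   40. ]
 [ 588.3 -301.8   40. ]] [ 555.8 -255.3   40. ] [np.float64(39.22307070302518), np.float64(106.3596629441322), np.float64(35.443020117203055), np.float64(106.56390133088783)]
z med top [ 555.4 -251.5   40. ] floor [ 518.9 -305.     3.3] [ 354.9 -493.2    0.8]
[280 128   9  94 363] ((283.6835021972656, 174.4254913330078), (4.426876068115234, 93.1904525756836), 3.2396998405456543) [ 563.3 -251.7   38.6] 34.68523339047397 41.90233955437094
[264 142   8  79 329] ((267.49761962890625, 181.0598907470703), (4.276580333709717, 78.09754943847656), 2.2906100749969482) [ 550.2 -263.    40. ] 34.10930983823988 373.34255248305624
red [280.2  87.5] 219 [ 535.4 -177.5   97.1] [[ 527.9 -181.9   95.5]
 [ 542.6 -173.    98.7]]
```

View pics/w1z.png

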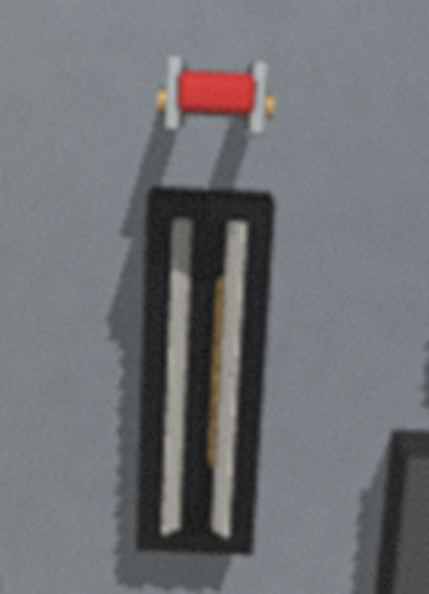

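```bash
python3 -m jog '[{"linear":[0,0.15,-0.25],"rotation":[0,0,0],"grip":40},{"linear":[0,0.15,-0.25],"rotation":[0,0,0],"grip":40},{"linear":[0,0.15,-0.25],"rotation":[0,0,0],"grip":40},{"linear":[0,0.15,-0.25],"rotation":[0,0,0],"grip":40},{"linear":[0,0.15,-0.25],"rotation":[0,0,0],"grip":40}]'
python3 - <<'E'
from h import *
np.set_printoptions(precision=3,suppress=True)
s=sense();c=calibration("wrist");p,d=capture("wrist");print(s["eef_pos"],s["time_s"],s["dq"])
np.savez("pics/w2.npz",p=p,d=d,K=c["intrinsics"],T=c["world_from_camera"],e=s["eef_pos"])
cv2.imwrite("pics/w2.png",p[:,:,::-1])
cv2.imwrite("pics/w2z.png",cv2.resize(p[90:290,290:420,::-1],None,fx=3,fy=3,interpolation=cv2.INTER_CUBIC))
E
```

```text
time_s: 2.03
eef_pos: [476.8, -239.0, 231.1]
ee_rot: [0.699, -0.108, 0.698, 0.11]
force: [-0.6, -0.6, 0.7]
grip_width: 0.47
[ 476.817 -239.014  231.075] 2.0333 [ 0.011  0.029 -0.033  0.002  0.001 -0.005]
```

View pics/w2.png

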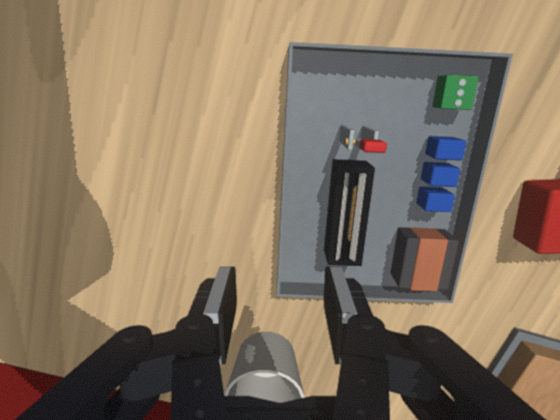

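View pics/w2z.png

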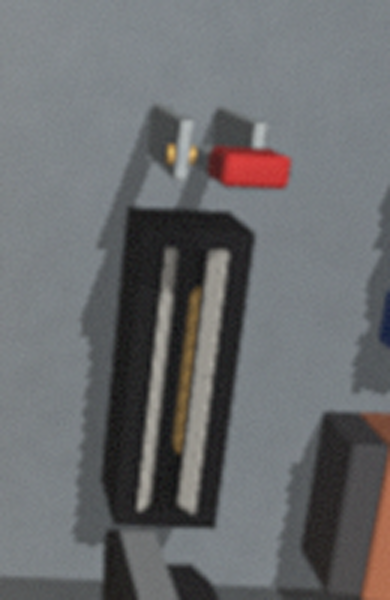

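View 2 shows the same socket at (335-373,160-265), with the strips' corners clearly visible. I'll triangulate these corners from both views.

Run:
```python
from h import *
np.set_printoptions(precision=1,suppress=True)
C=[]
for n in("w1","w2"):
    f=np.load(f"pics/{n}.npz");C.append({"intrinsics":f["K"],"world_from_camera":f["T"]})
z=lambda q,s,o:(np.array(q,float)+.5)/s-.5+o
A=z([(173,219),(248,222),(161,534),(230,539)],3.3,(215,60));B=z([(164,248),(229,250),(136,512),(194,516)],3,(290,90))
P=[]
for a,b in zip(A,B):
    x,e=tri([ray(C[0],*a),ray(C[1],*b)]);P.append(x);print(x,e,onplane(C[0],*a,40),onplane(C[1],*b,40))
for k in (0,1):
    Q=np.array([onplane(C[k],*a,40) for a in (A,B)[k]])[:,:2]
    v=(Q[0]-Q[2]+Q[1]-Q[3]);u=Q[1]-Q[0];print("plane40",k,Q.mean(0),"yaw",np.degrees(np.arctan2(-v[0],v[1])),"len",np.linalg.norm(v)/2,"wid",np.linalg.norm(u),np.linalg.norm(Q[3]-Q[2]))
P=np.array(P);print("tri",P.mean(0))
# lever tip: red centroid triang
rs=[]
for n,c,box in(("w1",C[0],(75,110,250,310)),("w2",C[1],(130,165,350,400))):
    p=np.load(f"pics/{n}.npz")["p"];hsv=cv2.cvtColor(p,cv2.COLOR_RGB2HSV)
    m=((hsv[...,0]<8)|(hsv[...,0]>172))&(hsv[...,1]>150);mm=np.zeros_like(m);a,b,l,r=box;mm[a:b,l:r]=1;m&=mm
    q=np.argwhere(m).mean(0)[::-1];rs.append(ray(c,*q));print(q,m.sum())
x=tri(rs);print("red",x)
```

```text
[ 534.2 -213.2   38.7] [np.float64(0.09392025282846404), np.float64(0.09392025282855428)] [ 534.3 -213.    40. ] [ 533.9 -213.1   40. ]
[ 554.5 -207.5   38.5] [np.float64(0.04211337797181932), np.float64(0.04211337797176747)] [ 554.5 -207.3   40. ] [ 554.1 -207.3   40. ]
[ 558.5 -303.9   40.7] [np.float64(0.14814318813264052), np.float64(0.14814318813255486)] [ 558.6 -304.    40. ] [ 558.7 -304.4   40. ]
[ 579.3 -300.    38.5] [np.float64(0.29685329678271094), np.float64(0.2968532967827128)] [ 579.2 -299.1   40. ] [ 578.7 -299.6   40. ]
plane40 0 [ 556.6 -255.8] yaw 15.027130358067073 len 94.67189607230317 wid 20.98114833759699 21.161687087561297
plane40 1 [ 556.4 -256.1] yaw 15.09321906967399 len 95.10607943525426 wid 20.98533470875892 20.52799864951156
tri [ 556.7 -256.1   39.1]
[280.3  87.6] 248
[373.3 145.6] 262
red (array([ 535.5, -177.4,   90.1]), [np.float64(0.013404460479521454), np.float64(0.013404460479546064)])
```

Slot centre ≈ (556.5, -256), mouth height 39 (expected 40), length 95 (94), yaw 15.1°. The lever is nearly upright over the predicted hinge. On to the rack.

```bash
python3 - <<'E'
from h import *
np.set_printoptions(precision=3,suppress=True)
print(rel([520,150,230],down(np.radians(8.5))))
E
python3 -m jog '[{"linear":[0,0.6,0.2],"rotation":[0.1,0,0],"grip":34},{"linear":[0,0.6,0.2],"rotation":[0.2,0,0],"grip":34},{"linear":[0,0.6,0.2],"rotation":[0.3,0,0],"grip":34},{"linear":[0,0.6,0.2],"rotation":[0.3,0,0],"grip":34},{"linear":[0,0.6,0.2],"rotation":[0.3,0,0],"grip":34}]'
python3 - <<'E'
from h import *
np.set_printoptions(precision=3,suppress=True)
print(rel([520,150,230],down(np.radians(8.5))),sense()["time_s"])
E
```

```text
(array([0.006, 1.191, 0.531]), array([ 0.324,  0.005, -0.003]))
time_s: 2.5
eef_pos: [480.3, -46.0, 231.7]
ee_rot: [0.706, -0.056, 0.704, 0.058]
force: [-0.7, 0.1, 0.2]
grip_width: 0.396
(array([0.008, 0.624, 0.236]), array([ 0.026,  0.007, -0.004])) 2.5
```

```bash
python3 -m jog '[{"linear":[0.1,0.62,0.23],"rotation":[0,0,0],"grip":34},{"linear":[0.1,0.62,0.23],"rotation":[0,0,0],"grip":34},{"linear":[0.1,0.62,0.23],"rotation":[0,0,0],"grip":34},{"linear":[0.1,0.62,0.23],"rotation":[0,0,0],"grip":34},{"linear":[0.1,0.62,0.23],"rotation":[0,0,0],"grip":34},{"linear":[0.1,0.62,0.23],"rotation":[0,0,0],"grip":34},{"linear":[0.1,0.62,0.23],"rotation":[0,0,0],"grip":34}]'
cat > snap.py <<'E'
from h import *
import sys
n=sys.argv[1]
s=sense();c=calibration("wrist");p,d=capture("wrist");print(s["eef_pos"],s["time_s"])
np.savez(f"pics/{n}.npz",p=p,d=d,K=c["intrinsics"],T=c["world_from_camera"],e=s["eef_pos"])
cv2.imwrite(f"pics/{n}.png",p[:,:,::-1])
E
python3 snap.py w3
```

```text
time_s: 3.08
eef_pos: [519.4, 150.6, 201.7]
ee_rot: [0.706, -0.057, 0.704, 0.059]
force: [-0.0, -0.2, 0.3]
grip_width: 0.396
[519.37832862 150.61442551 201.67238   ] 3.0833
```

View pics/w3.png

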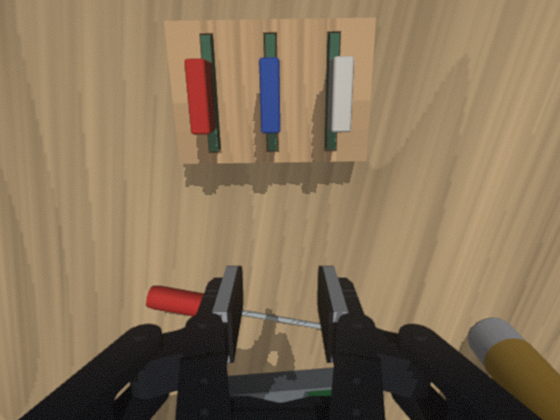

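The blue grip is in the middle slot at (260-279, 57-132), red grip left and white right. Second view from nearer.

```bash
python3 -m jog '[{"linear":[0,0.2,-0.08],"rotation":[0,0,0],"grip":34},{"linear":[0,0.2,-0.08],"rotation":[0,0,0],"grip":34},{"linear":[0,0.2,-0.08],"rotation":[0,0,0],"grip":34},{"linear":[0,0.2,-0.08],"rotation":[0,0,0],"grip":34}]'
python3 snap.py w4
python3 - <<'E'
from h import *
np.set_printoptions(precision=2,suppress=True)
R4={}
for n in("w3","w4"):
    f=np.load(f"pics/{n}.npz");p,d=f["p"],f["d"];c={"intrinsics":f["K"],"world_from_camera":f["T"]}
    hsv=cv2.cvtColor(p,cv2.COLOR_RGB2HSV)
    m=((hsv[...,0]>105)&(hsv[...,0]<130)&(hsv[...,1]>130)&(hsv[...,2]>40)).astype(np.uint8)
    k,l,st,ce=cv2.connectedComponentsWithStats(m);i=max(range(1,k),key=lambda i:st[i,4])
    q=np.argwhere(l==i)[:,::-1].astype(np.float32);r=cv2.minAreaRect(q);b=cv2.boxPoints(r)
    W=cloud(c,d)[l==i];print(n,st[i],r,"depth top z",np.percentile(W[:,2],[5,50,95]))
    topm=W[W[:,2]>84];print("top centroid by depth",topm.mean(0));
    w=np.array([onplane(c,*x,90) for x in b]);print(w[:,:2],w.mean(0))
    R4[n]=(c,b)
(a,ba),(b_,bb)=R4["w3"],R4["w4"]
for x,y in zip(ba,bb): print(x,y,tri([ray(a,*x),ray(b_,*y)]))
E
```

```text
time_s: 3.47
eef_pos: [486.4, 204.2, 202.5]
ee_rot: [0.706, -0.057, 0.703, 0.058]
force: [-0.1, -0.9, -0.2]
grip_width: 0.4
[486.35195782 204.23803853 202.49031106] 3.4667
w3 [ 260   57   19   76 1331] ((269.0, 94.5), (75.0, 18.0), 90.0) depth top z [89.03 90.18 91.37]
top centroid by depth [499.19 228.41  91.33]
[[489.23 250.81]
 [501.01 252.77]
 [508.97 204.5 ]
 [496.39 202.4 ]] [498.9  227.62  90.  ]
w4 [ 293  142   18   68 1105] ((301.5, 175.5), (67.0, 17.0), 90.0) depth top z [88.88 90.18 91.31]
top centroid by depth [498.54 229.46  91.76]
[[487.99 252.82]
 [500.03 254.79]
 [509.69 204.86]
 [496.86 202.77]] [498.64 228.81  90.  ]
[260.  57.] [293. 142.] (array([488.62, 251.47,  80.06]), [np.float64(0.002691513240841669), np.float64(0.002691513240867879)])
[278.  57.] [310. 142.] (array([500.97, 253.53,  80.62]), [np.float64(0.1151086998060674), np.float64(0.11510869980610888)])
[278. 132.] [310. 209.] (array([509.3 , 204.75,  90.33]), [np.float64(0.3996319335223809), np.float64(0.399631933522279)])
[260. 132.] [293. 209.] (array([496.63, 202.54,  89.81]), [np.float64(0.29263649043362566), np.float64(0.2926364904336593)])
```

View pics/w4.png

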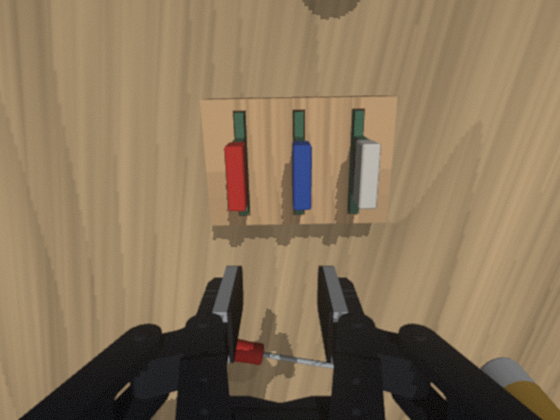

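Run:
```python
from h import *
np.set_printoptions(precision=3,suppress=True)
for n,t,b in(("w4",(300,97),(300,225)),("w3",(269.5,18.5),(276,162.5))):
    f=np.load(f"pics/{n}.npz");c={"intrinsics":f["K"],"world_from_camera":f["T"]}
    a=onplane(c,*t,38);e=onplane(c,*b,38);print((a+e)/2,np.linalg.norm(a-e),np.degrees(np.arctan2(-(a-e)[0],(a-e)[1])))
s=sense();print(np.degrees(np.arctan2(rot().as_matrix()[1,2],rot().as_matrix()[0,2])),rot().as_matrix()[:,0])
for h in(110,59):print(h,rel([498.9,228.2,h],down(np.radians(9.5))))
```

```text
[500.88  227.087  38.   ] 114.03314762681201 10.421950487756073
[500.838 227.439  38.   ] 112.73716750465287 11.817922724965786
9.252705654434134 [ 0.004  0.002 -1.   ]
110 (array([0.308, 0.074, 0.052]), array([-0.009,  0.009, -0.003]))
59 (array([0.478, 0.073, 0.051]), array([-0.009,  0.009, -0.003]))
```

```bash
python3 -m jog '[{"linear":[0.15,0.073,0.053],"rotation":[-0.04,0,0],"grip":34},{"linear":[0.3,0.073,0.053],"rotation":[-0.04,0,0],"grip":34},{"linear":[0.3,0.073,0.053],"rotation":[-0.04,0,0],"grip":34},{"linear":[0.35,0.073,0.053],"rotation":[-0.04,0.01,0],"grip":34},{"linear":[0.4,0.073,0.053],"rotation":[-0.04,0.01,0],"grip":34},{"linear":[0.45,0.073,0.053],"rotation":[-0.04,0.01,0],"grip":34},{"linear":[0.478,0.073,0.053],"rotation":[-0.04,0.01,0],"grip":34},{"linear":[0.478,0.073,0.053],"rotation":[-0.04,0.01,0],"grip":34},{"linear":[0.478,0.073,0.053],"rotation":[-0.04,0.01,0],"grip":34}]'
python3 snap.py w5
```

```text
time_s: 4.27
eef_pos: [500.1, 227.4, 59.4]
ee_rot: [0.704, -0.063, 0.704, 0.064]
force: [0.7, 0.5, -0.9]
grip_width: 0.402
[500.06554093 227.4262781   59.35034461] 4.2667
```

View pics/w5.png

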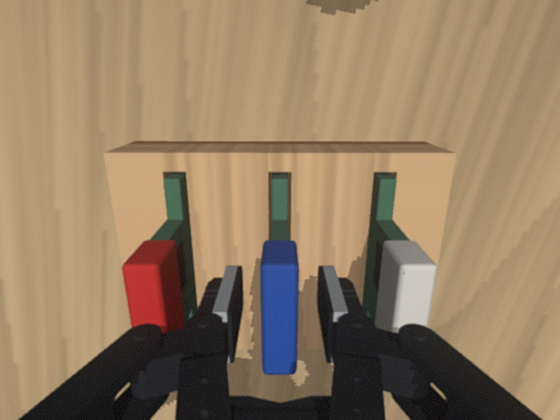

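The blue grip (262-298, 240-372) sits centred between the pads, fingers clear of the neighbours. Close.

```bash
python3 -m jog '[{"linear":[0,0,0],"rotation":[0,0,0],"grip":5},{"linear":[0,0,0],"rotation":[0,0,0],"grip":5},{"linear":[0,0,0],"rotation":[0,0,0],"grip":5},{"linear":[0,0,0],"rotation":[0,0,0],"grip":5},{"linear":[0,0,0],"rotation":[0,0,0],"grip":5},{"linear":[0,0,0],"rotation":[0,0,0],"grip":5}]' 60
python3 - <<'E'
from h import *
print(rot().as_matrix().round(3).tolist(), rel([500,227.4,150],down(np.radians(10.2))))
E
```

```text
time_s: 4.82
eef_pos: [500.8, 227.6, 61.0]
ee_rot: [0.705, -0.063, 0.703, 0.064]
force: [-1.4, -2.4, 5.9]
grip_width: 0.147
[[0.002, -0.18, 0.984], [0.001, 0.984, 0.18], [-1.0, 0.001, 0.002]] (array([-2.96565666e-01,  1.31140341e-04, -2.08385416e-03]), array([ 0.00530363,  0.00457014, -0.00210548]))
```

```bash
python3 -m jog '[{"linear":[-0.05,0,0],"rotation":[0,0,0],"grip":5},{"linear":[-0.1,0,0],"rotation":[0,0,0],"grip":5},{"linear":[-0.17,0,0],"rotation":[0,0,0],"grip":5},{"linear":[-0.25,0,0],"rotation":[0,0,0],"grip":5},{"linear":[-0.35,0,0],"rotation":[0,0,0],"grip":5},{"linear":[-0.43,0,0],"rotation":[0,0,0],"grip":5},{"linear":[-0.43,0,0],"rotation":[0,0,0],"grip":5},{"linear":[-0.43,0,0],"rotation":[0,0,0],"grip":5}]'
python3 snap.py w6
python3 - <<'E'
from h import *
np.set_printoptions(precision=3,suppress=True)
p,d=capture("scene");cv2.imwrite("pics/s6.png",p[:,:,::-1])
print(rel([556.5,-256,195],down(np.radians(15.1))))
E
```

```text
time_s: 5.48
eef_pos: [500.9, 227.5, 191.1]
ee_rot: [0.706, -0.063, 0.703, 0.064]
force: [0.0, -0.0, -1.1]
grip_width: 0.152
[500.85489219 227.541201   191.06313778] 5.4833
(array([-0.022, -1.619, -0.104]), array([-0.166,  0.001, -0.002]))
```

View pics/w6.png

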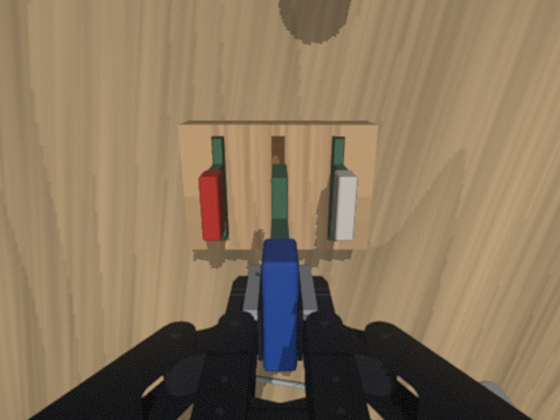

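View pics/s6.png

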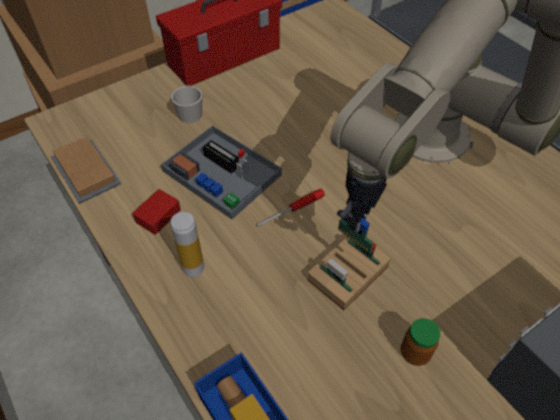

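The card is up, its green blade end at (272-288,165-235); others still in place. Measuring the card's seat in the hand by depth, in the tool frame.

Run:
```python
from h import *
np.set_printoptions(precision=2,suppress=True)
f=np.load("pics/w6.npz");p,d=f["p"],f["d"];c={"intrinsics":f["K"],"world_from_camera":f["T"]}
W=cloud(c,d);L=(W-f["e"])@rot().as_matrix()   # tool coords: x down
hsv=cv2.cvtColor(p,cv2.COLOR_RGB2HSV)
for nm,m in (("blue",(hsv[...,0]>105)&(hsv[...,0]<130)&(hsv[...,1]>130)),("green",(hsv[...,0]>55)&(hsv[...,0]<100)&(hsv[...,1]>60))):
    m=m&(W[...,2]>110);m[:,:255]=0;m[:,305:]=0
    n,l,st,ce=cv2.connectedComponentsWithStats(m.astype(np.uint8))
    for i in range(1,n):
        if st[i,4]>60:
            print(nm,st[i]);
            for r in range(st[i,1],st[i,1]+st[i,3],6):
                k=l[r]==i
                print(r,k.sum(),np.argwhere(k).min(),np.argwhere(k).max(),np.median(L[r][k],0))
```

```text
blue [ 261  239   38  132 4555]
239 14 271 288 [-8.3  25.16 -1.39]
245 31 265 295 [-14.41  25.26  -0.38]
251 33 264 296 [-19.68  25.16  -0.4 ]
257 33 264 296 [-24.79  25.19  -0.42]
263 35 263 297 [-28.61  24.69  -0.44]
269 36 262 297 [-29.05  22.5   -0.62]
275 37 262 298 [-29.29  20.18  -0.44]
281 37 262 298 [-29.21  17.65  -0.8 ]
287 38 261 298 [-29.21  15.14  -0.62]
293 37 262 298 [-29.24  12.6   -0.44]
299 36 262 297 [-29.24  10.03  -0.91]
305 35 263 297 [-29.22   7.4   -0.43]
311 36 262 297 [-28.99   4.59  -0.61]
317 36 262 297 [-29.14   2.01  -0.61]
323 35 263 297 [-29.2   -0.67  -0.42]
329 35 263 297 [-29.31  -3.33  -0.41]
335 35 263 297 [-29.31  -6.13  -0.42]
341 34 263 296 [-29.17  -9.08  -0.61]
347 34 263 296 [-29.07 -12.03  -0.61]
353 35 262 296 [-29.18 -14.85  -0.8 ]
359 34 263 296 [-29.34 -17.65  -0.6 ]
365 32 264 295 [-29.21 -20.76  -0.6 ]
green [272 175  16  63 794]
175 1 275 275 [21.35 45.23 -2.62]
181 15 272 286 [16.59 43.52 -0.73]
187 14 273 286 [17.11 40.49 -0.5 ]
193 14 273 286 [17.07 37.57 -0.49]
199 14 273 286 [16.9  34.66 -0.49]
205 14 273 286 [16.84 31.69 -0.49]
211 14 273 286 [16.8  28.67 -0.49]
217 14 273 286 [16.95 25.55 -0.49]
223 9 273 286 [ 9.87 25.21  0.66]
229 10 273 286 [ 2.24 25.33 -0.09]
235 14 272 287 [-4.07 25.15 -0.55]
```

Card in hand: centre at tool y≈0.2, z≈-0.5 mm, top 29.2 above TCP, bottom 50.8 below, upright. Carry to above the slot.

```bash
python3 -m jog '[{"linear":[-0.01,-0.1,-0.02],"rotation":[-0.05,0,0],"grip":5},{"linear":[-0.01,-0.9,-0.1],"rotation":[-0.16,0,0],"grip":5},{"linear":[-0.01,-0.9,-0.1],"rotation":[-0.16,0,0],"grip":5},{"linear":[-0.01,-0.9,-0.1],"rotation":[-0.16,0,0],"grip":5},{"linear":[-0.01,-0.9,-0.1],"rotation":[-0.16,0,0],"grip":5},{"linear":[-0.01,-0.9,-0.1],"rotation":[-0.16,0,0],"grip":5},{"linear":[-0.01,-0.9,-0.1],"rotation":[-0.16,0,0],"grip":5},{"linear":[-0.01,-0.9,-0.1],"rotation":[-0.16,0,0],"grip":5}]'
python3 - <<'E'
from h import *
np.set_printoptions(precision=3,suppress=True)
print(rel([557,-256,195],down(np.radians(15.1))))
E
```

```text
time_s: 6.25
eef_pos: [518.8, -48.8, 190.1]
ee_rot: [0.701, -0.09, 0.702, 0.09]
force: [-0.2, 0.0, -0.5]
grip_width: 0.156
(array([-0.017, -0.701, -0.051]), array([-0.016, -0.004, -0.002]))
```

```bash
python3 -m jog '[{"linear":[-0.02,-0.1,-0.05],"rotation":[-0.02,0,0],"grip":5},{"linear":[-0.02,-0.701,-0.05],"rotation":[-0.016,-0.004,-0.002],"grip":5},{"linear":[-0.02,-0.701,-0.051],"rotation":[-0.016,-0.004,-0.002],"grip":5},{"linear":[-0.02,-0.701,-0.051],"rotation":[-0.016,-0.004,-0.002],"grip":5},{"linear":[-0.02,-0.701,-0.051],"rotation":[-0.016,-0.004,-0.002],"grip":5},{"linear":[-0.02,-0.701,-0.051],"rotation":[-0.016,-0.004,-0.002],"grip":5},{"linear":[-0.02,-0.701,-0.051],"rotation":[-0.016,-0.004,-0.002],"grip":5},{"linear":[-0.02,-0.701,-0.051],"rotation":[-0.016,-0.004,-0.002],"grip":5}]'
python3 snap.py w7
python3 - <<'E'
from h import *
np.set_printoptions(precision=4,suppress=True)
print(rel([557,-256,120],down(np.radians(15.1))))
E
```

```text
time_s: 6.92
eef_pos: [556.7, -256.0, 194.2]
ee_rot: [0.7, -0.092, 0.702, 0.093]
force: [-0.0, 1.0, 0.1]
grip_width: 0.155
[ 556.68544002 -256.00777846  194.23966459] 6.9167
(array([ 0.2493, -0.0032,  0.0002]), array([ 0.0002, -0.0022, -0.0037]))
```

View pics/w7.png

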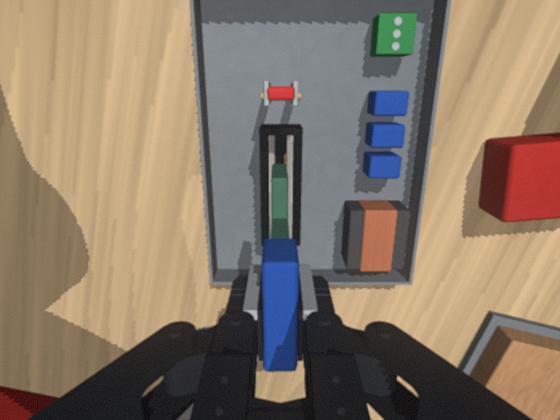

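The card (blade at 272-288,165-240) lines up with the socket (261-302,126-243) beneath it. Descend to just above the mouth and look again.

```bash
python3 -m jog '[{"linear":[0.1,-0.001,0],"rotation":[0,-0.002,-0.003],"grip":5},{"linear":[0.2,-0.002,0],"rotation":[0,-0.002,-0.004],"grip":5},{"linear":[0.29,-0.003,0],"rotation":[0,-0.002,-0.004],"grip":5},{"linear":[0.3,-0.003,0],"rotation":[0,-0.002,-0.004],"grip":5},{"linear":[0.3,-0.003,0],"rotation":[0,-0.002,-0.004],"grip":5},{"linear":[0.3,-0.003,0],"rotation":[0,-0.002,-0.004],"grip":5}]'
python3 snap.py w8
python3 - <<'E'
from h import *
p=np.load("pics/w8.npz")["p"];cv2.imwrite("pics/w8z.png",cv2.resize(p[60:260,210:350,::-1],None,fx=3,fy=3,interpolation=cv2.INTER_CUBIC))
print(rel([557,-256,62],down(np.radians(15.1))))
E
```

```text
time_s: 7.47
eef_pos: [557.6, -255.6, 106.5]
ee_rot: [0.701, -0.094, 0.7, 0.093]
force: [0.2, 0.4, -0.9]
grip_width: 0.155
[ 557.57801191 -255.56710635  106.48777633] 7.4667
(array([ 0.14978555,  0.00075756, -0.00284528]), array([0.00155126, 0.00396189, 0.00500104]))
```

View pics/w8z.png

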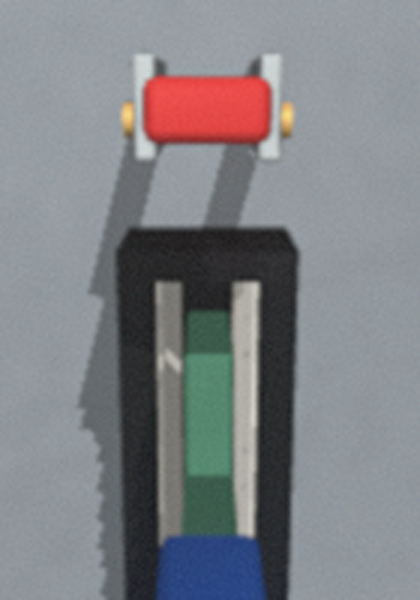

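Run:
```python
from h import *
f=np.load("pics/w8.npz");c={"intrinsics":f["K"],"world_from_camera":f["T"]}
a=onplane(c,279,153.8,40);b=onplane(c,279.5,163.2,106.5-50.8)
y=np.array([-np.sin(np.radians(15.1)),np.cos(np.radians(15.1)),0])
s=np.array([556.5,-256,0])
k=onplane(c,279.5,60+353/3,106.5-16.8)
for q in(a,b,k): print(q,(q-s)@y, (q-s)@np.array([y[1],-y[0],0]))
```

```text
[ 544.41816867 -210.22472438   40.        ] 47.342147315685324 0.259988207384542
[ 545.33481145 -212.45777945   55.7       ] 44.94740418707849 0.5632608045544581
[ 545.26840476 -212.19312757   89.7       ] 45.22021757209699 0.568089970118682
```

Measured: slot end at +47.3, card end at +45.1, lateral error ~0.3 mm — aligned. Push down.

```bash
python3 -m jog '[{"linear":[0.04,0.0,-0.002],"rotation":[0.001,0.004,0.005],"grip":5},{"linear":[0.06,0.0,-0.002],"rotation":[0.001,0.004,0.005],"grip":5},{"linear":[0.075,0.0,-0.002],"rotation":[0.001,0.004,0.005],"grip":5},{"linear":[0.09,0.0,-0.002],"rotation":[0.001,0.004,0.005],"grip":5},{"linear":[0.1,0.0,-0.002],"rotation":[0.001,0.004,0.005],"grip":5},{"linear":[0.11,0.0,-0.002],"rotation":[0.001,0.004,0.005],"grip":5},{"linear":[0.12,0.0,-0.002],"rotation":[0.001,0.004,0.005],"grip":5}]'
python3 -c "
from h import *
print(rel([557,-256,62],down(np.radians(15.1))))"
```

```text
time_s: 8.1
eef_pos: [557.0, -256.3, 70.7]
ee_rot: [0.701, -0.093, 0.701, 0.093]
force: [-2.6, -1.3, 1.2]
grip_width: 0.152
(array([0.02912938, 0.00094579, 0.0002553 ]), array([ 6.08888927e-04, -1.44975213e-03, -6.23821710e-05]))
```

```bash
python3 -m jog '[{"linear":[0.01,0.0,0],"rotation":[0,0,0],"grip":5},{"linear":[0.02,0.0,0],"rotation":[0,0,0],"grip":5},{"linear":[0.025,0.0,0],"rotation":[0,0,0],"grip":5},{"linear":[0.03,0.0,0],"rotation":[0,0,0],"grip":5},{"linear":[0.033,0.0,0],"rotation":[0,0,0],"grip":5},{"linear":[0.036,0.0,0],"rotation":[0,0,0],"grip":5}]'
python3 snap.py w9
python3 - <<'E'
from h import *
np.set_printoptions(precision=2,suppress=True)
f=np.load("pics/w9.npz");p,d=f["p"],f["d"];c={"intrinsics":f["K"],"world_from_camera":f["T"]}
W=cloud(c,d);hsv=cv2.cvtColor(p,cv2.COLOR_RGB2HSV)
m=(hsv[...,0]>105)&(hsv[...,0]<130)&(hsv[...,1]>130);m[:,:255]=0;m[:,305:]=0;m[:285]=0
print("top",np.median(W[m],0),sense()["force"])
m=(hsv[...,0]>55)&(hsv[...,0]<100)&(hsv[...,1]>60);m[:,:255]=0;m[:,305:]=0;m[:120]=0
print("shoulder",np.median(W[m],0),np.percentile(W[m][:,2],[10,90]))
E
```

```text
time_s: 8.6
eef_pos: [557.3, -256.5, 63.0]
ee_rot: [0.701, -0.094, 0.701, 0.093]
force: [-12.6, 6.1, 31.7]
grip_width: 0.15
[ 557.28639648 -256.45293057   62.97093063] 8.6
top [ 557.61 -258.38   92.18] [-10.94   3.96  23.56]
shoulder [ 547.6  -225.27   46.48] [42.63 63.99]
```

View pics/w9.png

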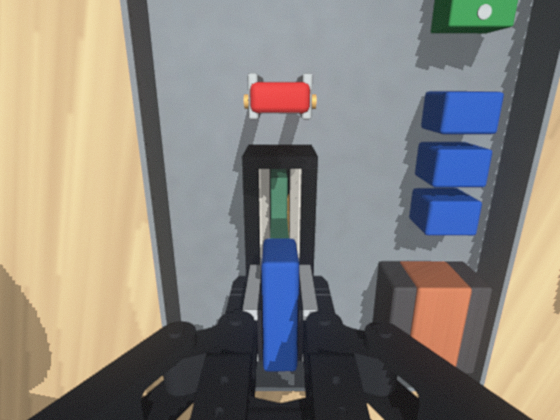

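Card top at 92.2 (expected 92), shoulder 46.5 (46), 24-32 N bottom reaction: home, with the lever still open at (280,97). Release and rise.

```bash
python3 -m jog '[{"linear":[0.002,0,0],"rotation":[0,0,0],"grip":34},{"linear":[0.0,0,0],"rotation":[0,0,0],"grip":34},{"linear":[0.0,0,0],"rotation":[0,0,0],"grip":34},{"linear":[0.0,0,0],"rotation":[0,0,0],"grip":34},{"linear":[0,0,0],"rotation":[0,0,0],"grip":34},{"linear":[-0.05,0,0],"rotation":[0,0,0],"grip":34},{"linear":[-0.15,0,0],"rotation":[0,0,0],"grip":34},{"linear":[-0.25,0,0],"rotation":[0,0,0],"grip":34},{"linear":[-0.3,0,0],"rotation":[0,0,0],"grip":34},{"linear":[-0.3,0,0],"rotation":[0,0,0],"grip":34},{"linear":[-0.3,0,0],"rotation":[0,0,0],"grip":34}]'
python3 snap.py w10
python3 - <<'E'
from h import *
np.set_printoptions(precision=2,suppress=True)
f=np.load("pics/w10.npz");p,d=f["p"],f["d"];c={"intrinsics":f["K"],"world_from_camera":f["T"]}
W=cloud(c,d);hsv=cv2.cvtColor(p,cv2.COLOR_RGB2HSV)
o=np.array([556.5,-256,0]);a=np.radians(15.1);B=np.array([[np.cos(a),-np.sin(a),0],[np.sin(a),np.cos(a),0],[0,0,1]])
S=(W-o)@B
m=(hsv[...,0]>105)&(hsv[...,0]<130)&(hsv[...,1]>130)&(W[...,2]>85)
n,l,st,ce=cv2.connectedComponentsWithStats(m.astype(np.uint8));i=1+np.argmax(st[1:,4]);
print("top slotframe",S[l==i].mean(0),np.percentile(S[l==i],[2,98],axis=0).tolist())
m=((hsv[...,0]<8)|(hsv[...,0]>172))&(hsv[...,1]>150)&(abs(S[...,0])<20)&(W[...,2]>60)
print("lever",np.percentile(S[m],[2,50,98],axis=0))
E
```

```text
time_s: 9.57
eef_pos: [557.4, -256.4, 153.0]
ee_rot: [0.701, -0.094, 0.701, 0.093]
force: [-0.5, 0.3, -0.9]
grip_width: 0.396
[ 557.37128879 -256.35153062  153.02570836] 9.5667
top slotframe [-1.25  2.48 92.6 ] [[-7.674301788360122, -22.772360942691805, 88.4063350002811], [5.0646701027687735, 24.806494236859727, 93.44415926938865]]
lever [[ -7.7   77.53  95.65]
 [  0.29  81.63  97.08]
 [  7.92  85.15 295.81]]
```

View pics/w10.png

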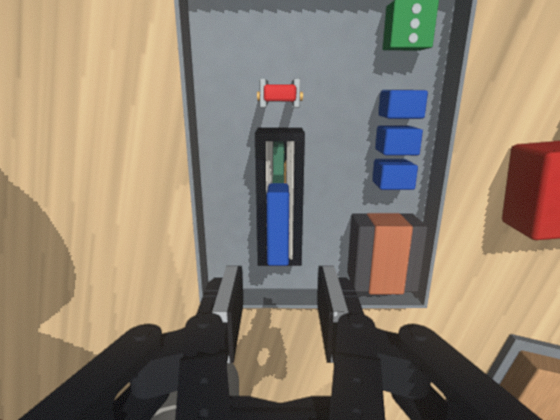

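Card stands free at top 92.6, within 1.3 mm of the slot's centre. Lever top spans y 77.5-85 in the slot frame (≈1.65 rad). Checking bracket height, then going behind the lever with shut fingers.

Run:
```python
from h import *
np.set_printoptions(precision=1,suppress=True)
f=np.load("pics/w10.npz");p,d=f["p"],f["d"];c={"intrinsics":f["K"],"world_from_camera":f["T"]}
W=cloud(c,d);o=np.array([556.5,-256,0]);a=np.radians(15.1);B=np.array([[np.cos(a),-np.sin(a),0],[np.sin(a),np.cos(a),0],[0,0,1]])
S=(W-o)@B
for u in (262,280,297):
    for v in range(74,114,4): print(u,v,S[v,u])
y=B[:,1]
for yy,z in((108,150),(108,78)): print(rel(o+y*yy+np.array([0,0,z]),down(a)))
```

```text
262 74 [-13.6  93.5   1.4]
262 78 [-11.2  89.5  54.1]
262 82 [-11.1  87.1  56. ]
262 86 [-11.2  84.7  54.3]
262 90 [-11.2  82.2  55.9]
262 94 [-11.3  79.8  54.8]
262 98 [-11.3  77.3  55.7]
262 102 [-11.3  74.8  55. ]
262 106 [-11.4  72.3  55.2]
262 110 [-13.9  66.7   3.8]
280 74 [ 0.4 93.5  3.1]
280 78 [ 0.4 90.6  3.5]
280 82 [ 0.4 87.7  3.1]
280 86 [ 0.4 84.7 96.4]
280 90 [ 0.4 82.6 98.1]
280 94 [ 0.4 80.6 97.2]
280 98 [ 0.4 78.6 97.4]
280 102 [ 0.4 72.9  5.8]
280 106 [ 0.4 69.7  3.1]
280 110 [ 0.4 66.7  3.5]
297 74 [13.5 93.5  3.7]
297 78 [11.2 89.5 55.8]
297 82 [11.2 87.1 56.1]
297 86 [11.3 84.7 54.6]
297 90 [11.4 82.3 54.7]
297 94 [11.4 79.8 55.4]
297 98 [11.4 77.4 55.8]
297 102 [11.4 74.9 55.9]
297 106 [11.5 72.3 54.6]
297 110 [14.  66.7  3.5]
(array([ 0. ,  0.4, -0. ]), array([ 0., -0.,  0.]))
(array([ 0.2,  0.4, -0. ]), array([ 0., -0.,  0.]))
```

```bash
python3 -m jog '[{"linear":[0,0.36,0],"rotation":[0,0,0],"grip":0},{"linear":[0,0.36,0],"rotation":[0,0,0],"grip":0},{"linear":[0,0.365,0],"rotation":[0,0,0],"grip":0},{"linear":[0,0.365,0],"rotation":[0,0,0],"grip":0},{"linear":[0,0.365,0],"rotation":[0,0,0],"grip":0},{"linear":[0,0.365,0],"rotation":[0,0,0],"grip":0}]'
python3 -c "
from h import *
o=np.array([556.5,-256,0]);a=np.radians(15.1);y=np.array([-np.sin(a),np.cos(a),0])
print(rel(o+y*108+np.array([0,0,78]),down(a)))"
```

```text
time_s: 10.12
eef_pos: [528.3, -150.7, 151.1]
ee_rot: [0.7, -0.093, 0.702, 0.093]
force: [-1.4, -0.4, -0.3]
grip_width: 0.0
(array([ 2.43500144e-01, -3.45276044e-03, -1.75535343e-04]), array([ 0.00119338, -0.00394782, -0.0010298 ]))
```

Brackets top out at 55 mm. Lower behind the lever, then push.

```bash
python3 -m jog '[{"linear":[0.1,-0.003,0],"rotation":[0,-0.003,0],"grip":0},{"linear":[0.2,-0.003,0],"rotation":[0,-0.003,0],"grip":0},{"linear":[0.243,-0.003,0],"rotation":[0,-0.003,0],"grip":0},{"linear":[0.243,-0.003,0],"rotation":[0,-0.003,0],"grip":0},{"linear":[0.243,-0.003,0],"rotation":[0,-0.003,0],"grip":0},{"linear":[0.243,-0.02,0],"rotation":[0,-0.003,0],"grip":0},{"linear":[0.243,-0.04,0],"rotation":[0,-0.003,0],"grip":0},{"linear":[0.243,-0.06,0],"rotation":[0,-0.003,0],"grip":0},{"linear":[0.243,-0.08,0],"rotation":[0,-0.003,0],"grip":0},{"linear":[0.243,-0.1,0],"rotation":[0,-0.003,0],"grip":0},{"linear":[0.243,-0.12,0],"rotation":[0,-0.003,0],"grip":0},{"linear":[0.243,-0.14,0],"rotation":[0,-0.003,0],"grip":0},{"linear":[0.243,-0.14,0],"rotation":[0,-0.003,0],"grip":0}]'
python3 snap.py w11
python3 -c "
from h import *
o=np.array([556.5,-256,0]);a=np.radians(15.1);y=np.array([-np.sin(a),np.cos(a),0])
print((sense()['eef_pos']-o)@y)
print(rel(o+y*47+np.array([0,0,57]),down(a)))"
```

```text
time_s: 11.2
eef_pos: [539.4, -192.6, 78.1]
ee_rot: [0.701, -0.093, 0.701, 0.093]
force: [-0.1, 0.1, 0.6]
grip_width: 0.001
[ 539.37884675 -192.57046558   78.14301687] 11.2
66.26077705952261
(array([ 7.02624144e-02, -6.42009242e-02, -5.57194816e-06]), array([-9.73407047e-05, -6.67304190e-04,  4.74474115e-05]))
```

View pics/w11.png

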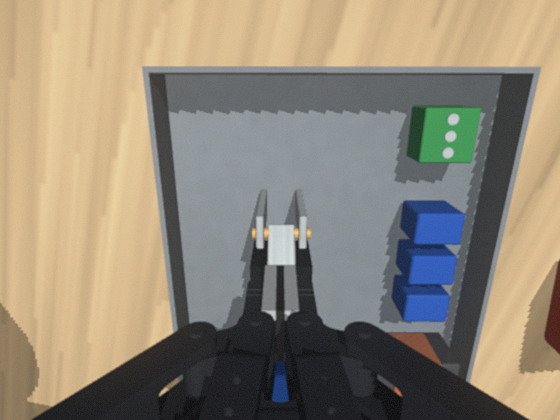

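The steel arm (281,245) now slopes under the fingers. Diagonal down to shut.

```bash
python3 -m jog '[{"linear":[0.012,-0.015,0],"rotation":[0,0,0],"grip":0},{"linear":[0.025,-0.03,0],"rotation":[0,0,0],"grip":0},{"linear":[0.037,-0.045,0],"rotation":[0,0,0],"grip":0},{"linear":[0.05,-0.062,0],"rotation":[0,0,0],"grip":0},{"linear":[0.06,-0.064,0],"rotation":[0,0,0],"grip":0},{"linear":[0.067,-0.064,0],"rotation":[0,0,0],"grip":0},{"linear":[0.072,-0.064,0],"rotation":[0,0,0],"grip":0},{"linear":[0.075,-0.064,0],"rotation":[0,0,0],"grip":0}]'
python3 -c "
from h import *
o=np.array([556.5,-256,0]);a=np.radians(15.1);y=np.array([-np.sin(a),np.cos(a),0])
print((sense()['eef_pos']-o)@y)"
```

```text
time_s: 11.92
eef_pos: [544.3, -210.8, 55.9]
ee_rot: [0.701, -0.093, 0.701, 0.093]
force: [-2.5, -1.0, 8.2]
grip_width: 0.0
46.78994821021072
```

```bash
python3 -m jog '[{"linear":[0.003,0,0],"rotation":[0,0,0],"grip":0},{"linear":[0.006,0,0],"rotation":[0,0,0],"grip":0},{"linear":[0.006,0,0],"rotation":[0,0,0],"grip":0}]'
python3 -m jog '[{"linear":[-0.1,0,0],"rotation":[0,0,0],"grip":0},{"linear":[-0.2,0,0],"rotation":[0,0,0],"grip":0},{"linear":[-0.3,0,0],"rotation":[0,0,0],"grip":0},{"linear":[-0.4,-0.1,0],"rotation":[0,0,0],"grip":0},{"linear":[-0.4,-0.1,0],"rotation":[0,0,0],"grip":0},{"linear":[-0.4,-0.1,0],"rotation":[0,0,0],"grip":0},{"linear":[-0.4,-0.1,0],"rotation":[0,0,0],"grip":0}]'
python3 snap.py w12
python3 - <<'E'
from h import *
np.set_printoptions(precision=1,suppress=True)
f=np.load("pics/w12.npz");p,d=f["p"],f["d"];c={"intrinsics":f["K"],"world_from_camera":f["T"]}
W=cloud(c,d);hsv=cv2.cvtColor(p,cv2.COLOR_RGB2HSV)
o=np.array([556.5,-256,0]);a=np.radians(15.1);B=np.array([[np.cos(a),-np.sin(a),0],[np.sin(a),np.cos(a),0],[0,0,1]]);S=(W-o)@B
m=((hsv[...,0]<8)|(hsv[...,0]>172))&(hsv[...,1]>150)&(abs(S[...,0])<20)&(abs(S[...,1])<100)&(W[...,2]<120)
r=S[m];print("lever",np.percentile(r,[2,50,98],axis=0));t=r[(r[:,2]>52)&(r[:,1]>34)&(r[:,1]<51)];print("slope",np.polyfit(t[:,1],t[:,2],1),len(t))
m=(hsv[...,0]>105)&(hsv[...,0]<130)&(hsv[...,1]>130)&(W[...,2]>88)&(abs(S[...,0])<20)
print("card top",np.median(S[m],0),np.percentile(S[m],[2,98],axis=0))
p,d=capture("scene");cv2.imwrite("pics/s12.png",p[:,:,::-1])
E
```

```text
time_s: 12.17
eef_pos: [544.5, -210.8, 55.7]
ee_rot: [0.701, -0.094, 0.701, 0.093]
force: [-5.8, 1.1, 13.6]
grip_width: -0.001
time_s: 12.75
eef_pos: [551.7, -239.0, 174.5]
ee_rot: [0.701, -0.093, 0.701, 0.093]
force: [0.3, -0.3, -0.3]
grip_width: -0.0
[ 551.732935   -239.0205717   174.53637765] 12.75
lever [[-8.2 32.6 54.5]
 [ 0.1 42.1 56.1]
 [ 7.8 50.9 57.4]]
slope [-0.  56.8] 498
card top [-1.2  5.8 92.2] [[ -7.5 -16.   90.2]
 [  5.   25.2  95.9]]
```

View pics/w12.png

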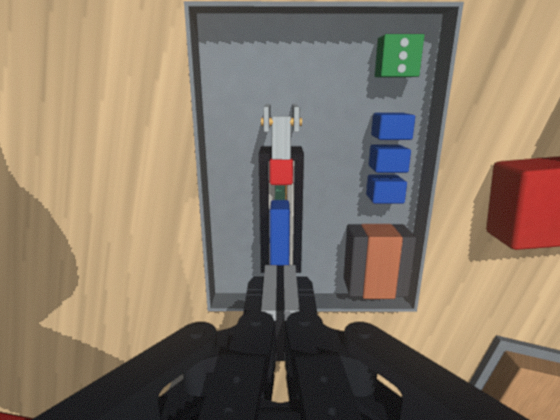

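View pics/s12.png

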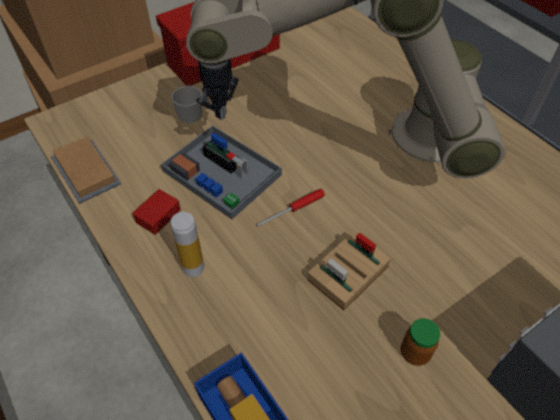

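The lever is level over the card's shoulder: red tip at (281,172), top at 56 mm, slope about 0. The card top is at 92.2, the red and white cards are still in the rack, jar and tub stand, and the robot is clear. Handing in.

```bash
python3 -c "
from rig import *
print(finish_job())"
```

```text
the job is handed in; nothing more can be done
None
```

The blue-gripped card is in the socket with the clamp lever shut over its shoulder, and I handed the job in at about 12.8 s of the 54 s allowed. No verdict is reported.

- **Card:** I pulled it from the middle slot of the rack and pushed it down until it bottomed out at 24–32 N. The lever was still open at about 1.65 rad. The last check put the card's top at 92.2 mm (92 expected). The top stood about 1.2 mm off the slot's centre line, a lean of about 0.02 rad at most.
- **Lever:** I swung it down with the shut fingers. The last check showed it level (slope about 0), with its top at about 56 mm as expected.
- **Rest of the scene:** The red and white cards were still in the rack, and the jar and tub were upright. The arm was clear of everything at the end.

No checks failed. The small disagreements were:
- The slot mouth triangulated to 39 mm, against 40 mm given.
- The grip's far top corners triangulated to 80 mm instead of 90 mm. I think those pixels were on the foot of its end face. The near corners and the depth readings gave 90 mm.
- The grip sat about 2 mm off the rack's middle before I picked it up.
- The gripper's opening read about 13 mm on the 14 mm grip.

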